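# Set the booted push-lock switches by feel

## Robot

A 6-joint arm with a two-finger parallel gripper is mounted at the origin on a cart in front of the work surface, level with it; the furniture and walls round the work are solid. World frame = base frame: x ahead of the robot, y to its left, z up, the work surface at z = 0. Lengths are in m, angles in rad, forces in N, time in s.
With the tool pointing down it reaches from about 0.225 to 0.875 m from the base axis. Payload 3.4 kg.
Tool frame: the origin (TCP) lies at the very end of the fingers, on their centre line; the grasp point (between the pads) lies 19 mm behind it; z points along the fingers, y is the direction in which the jaws open and shut (so a half turn about z gives the same grasp; the last joint's range is limited). The gripper opens to 85 mm and grips with 20 to 120 N. Pads are 22 mm wide; open, the fingers measure 114 mm over their backs; the gripper's body (76 mm by 85 mm) begins 54 mm behind the grasp point. The pads swing forward as they close: fully open they stand 13 mm farther back than shut.
Start: joints at [-1.445, 0.276, 1.505, -0, 1.361, -0.121], TCP at [0.14, -0.558, 0.231] pointing down, gripper open.
Joint ranges: [-2.89, 2.89], [-0.75, 2.08], [0.22, 2.7], [-1.18, 4.32], [0.11, 2.71], [-2.7, 2.7]. Speed limits (rad/s): [2.57, 2.57, 3.14, 3.14, 3.14, 3.14].

## Interface

Orientations are given as a unit quaternion [w, x, y, z].
In Python, from rig import get_state, get_image, calibration, sign_off gives the robot as it stands. The module is installed in compiled form; this text tells all that it offers.
- The arm moves only by the tool drive_tool, never from a script. Its argument "targets" is one flat list of numbers, 7 for each row, row after row: the turn, a rotation vector about the tool's x, y, z in degrees, then the shift along the tool's x, y, z in mm, then the opening, from 0 (shut) to 1 (fully open). In form: [wx, wy, wz, tx, ty, tz, fingers, wx, wy, wz, tx, ty, tz, fingers, ...]. A call has 1 to 12 rows; each row shifts and turns the commanded pose from where the row before left it, along the tool's axes as they then stand; what a row does not reach is not made up. A row lasts 1/8 s, in which the tool goes at most 62.5 mm and 10.7 degrees, less where a joint would pass 70% of its speed; a pose out of reach is approached as far as the arm can. A call is refused whole if a number of a shift passes 62.5 or a number of a turn 10.7, either way. A call with a gripper value outside its range is refused whole. The fingers move at their own pace and stop on an object; "grip_force" is the grip in N (left out, the last holds). Time passes only in rows, so rows that do not move let the fingers close. It gives the time, the measured TCP pose, the force and the opening at its end, in the units of the state.
- get_state(): the state, without advancing time (a new reading comes with each control period).
- get_image(name): name is "side" or "top" or "wrist"; returns the picture (480x640x3 uint8, red, green, blue); there is no depth.
- calibration(name): a dict with "mtx" (3x3 intrinsics, pixels), "world_to_cam" (4x4, takes a point from world to camera coordinates); the wrist camera has in their place "hand_eye" (4x4, takes a point from camera to tool coordinates, whose origin is the TCP and whose axes are the flange's). Camera axes: x right, y down, z forward; pixel columns grow to the right and rows downward; lengths in m; the calibration is good to about 2 mm. A picture is of the moment at which its call begins: read the wrist's pose just before it. calibration takes no time and is no camera call.
- sign_off(): hands the job in, once; it reports no verdict.
The state is a dict: "clock": time; "qpos": joint angles; "qd": joint speeds; "effort": joint torques, N m; "position": TCP position; "ee_rot": TCP orientation; "contact_force": force on the tool from outside, world axes, zero at the start; "moment": the same for the moment, N m; "width": finger opening in m.
Only numpy, scipy, OpenCV 4.12 (cv2) and the standard library are available. Lean on these libraries where they do the work, as an engineer would, in place of code of your own. Each camera call takes 0.05 s, during which the arm holds its last target.

## Task

Three splash-proof push-push switches stand on the worktop; their rubber boots hide whether the plunger underneath is up (off) or locked down (on), so you can only tell by touch. Leave the switch with the wide boot on and the two with round boots off, clicking whichever need it. Press no harder than a firm finger would, and do not knock the other things about.

Things in the scene. Friction and masses are not known exactly. Their poses are not given: they have to be found in the camera images.
- switch_wide: Push-lock switch with the wide rectangular boot (60 x 32 mm, long side along y). Fixed white housing, foot 120 x 100 mm, sloping panel 96 x 80 mm at the front, which faces the robot's right side. A splash hood 80 mm wide stands square on the panel's upper edge, inner face 54 mm from the button axis, lip 98 mm above the panel: no way in from above. Origin on the worktop; z up, -x to the front.
- switch_wide_top (a point): Centre of the wide boot's top when untouched, 18 mm above the panel; fixed to the housing (does not move with the boot). z points out along the button axis, which leans 28 degrees from vertical to the front: press along -z, tool tilted alike. x up the slope, y across (keep the fingers' closing line along y: the hood is near). The plunger under this boot starts up (off).
- switch_a: One of two like switches with a round boot, 33 mm in diameter; housing, hood and frame as switch_wide. All three work alike: the rubber boot always rises when untouched and hides the plunger. The boot alone gives way at 0.5 to 1.2 N. Plunger up (off): the finger meets it about 1 mm down, at 3 N growing to 5 N. Locked down (on): met only about 8 mm down, at over 4 N.
- switch_a_top (a point): Centre of this round boot's top when untouched, frame as switch_wide_top. Its plunger starts up or locked, unknown. To change any switch's state, push to the hard stop (about 12 mm below the untouched top; some 6 N just before it, then rigid) and let go fully for 0.3 s: up becomes locked, locked becomes up. A push 1 mm short of the stop changes nothing.
- switch_b: The other switch with a round boot, 33 mm in diameter; built and working like switch_a, origin and axes as switch_wide.
- switch_b_top (a point): Centre of this round boot's top when untouched, frame as switch_wide_top. Its plunger starts up or locked, unknown.
- spice_a: spice jar, 41 x 41 x 105 mm, a loose bystander; origin at the centre of its underside.
- salt_shaker: salt shaker, 44 x 44 x 90 mm, a loose bystander; origin at the centre of its underside.
- jam_jar: jam jar, 64 x 65 x 96 mm, a loose bystander; origin at the centre of its underside.
- table_mug: white mug, 80 x 120 x 101 mm, a loose bystander; origin at the centre of its underside.
- lemon: lemon, 83 x 58 x 58 mm, a loose bystander; origin at the centre of its underside.
- espresso_cup: small cup, 63 x 92 x 51 mm, a loose bystander; origin at the centre of its underside.
- garlic: garlic bulb, 60 x 57 x 58 mm, a loose bystander; origin at the centre of its underside.

How it is judged:
By the outcome, as a careful person would: the job done as asked, in the order asked, and still so for the second after the job is handed in, with the robot touching nothing.
It also fails if it takes over 58 s, if anything falls off the work surface, if the arm or the gripper's body presses on something with over 40 N, if the wrist force passes 120 N, or if a joint passes its speed limit or range.

## Working session

There is one attempt and no reset: what is moved stays moved. The work goes in short steps, Python scripts to look and compute and a tool call to move; the robot and the scene stay as the last step left them, time stands still between calls to the robot, and variables do not carry over. Pictures are saved under pics/ and viewed, and the job is handed in when it is done.

Besides the shell and the picture viewer there is one more tool, called after "Emit:" as name(argument=value, ...), one argument or row to a line, values as JSON. drive_tool: Moves the arm, as the interface text tells. Its arguments: {"type":"object","properties":{"targets":{"type":"array"},"grip_force":{"type":"number"}},"required":["targets"]}

```bash
mkdir -p pics; python3 - <<'E'
from rig import *
import cv2,numpy as np
s=get_state();print(s)
for n in("side","top","wrist"):
    cv2.imwrite(f"pics/{n}0.png",get_image(n)[:,:,::-1]);c=calibration(n);print(n,{k:np.round(v,4).tolist() for k,v in c.items()})
E
```

```text
{'clock': 0.0, 'qpos': array([-1.44500555e+00,  2.76546483e-01,  1.50616041e+00, -2.71096748e-06,
        1.36067648e+00, -1.20991944e-01]), 'qd': array([ 0.0004657 ,  0.00055583, -0.00028925,  0.0005042 ,  0.00099807,
       -0.00091718]), 'effort': array([ 5.36900679e-04, -4.16774189e+01, -2.45805287e+01, -3.82080501e-06,
        1.11978455e-02, -5.16257757e-07]), 'position': array([ 0.14039436, -0.55704148,  0.2304565 ]), 'ee_rot': array([-8.95357748e-04,  9.92396508e-01,  1.23078716e-01, -3.47376013e-06]), 'contact_force': array([-0.41994458,  0.19368146,  0.08342458]), 'moment': array([ 0.06531783, -0.00141811, -0.01671593]), 'width': 0.08564437888004842}
side {'mtx': [[617.4895, 0.0, 317.3315], [0.0, 617.4895, 241.5861], [0.0, 0.0, 1.0]], 'world_to_cam': [[-0.957, -0.2895, 0.0201, 0.4656], [-0.1221, 0.3388, -0.9329, 0.1599], [0.2632, -0.8952, -0.3595, 1.4421], [0.0, 0.0, 0.0, 1.0]]}
top {'mtx': [[584.1836, 0.0, 314.998], [0.0, 584.1836, 252.2919], [0.0, 0.0, 1.0]], 'world_to_cam': [[0.3053, -0.9522, 0.0035, -0.2278], [-0.9132, -0.2938, -0.2822, 0.4534], [0.2698, 0.083, -0.9593, 1.3106], [0.0, 0.0, 0.0, 1.0]]}
wrist {'mtx': [[358.843, 0.0, 325.9274], [0.0, 358.843, 237.4562], [0.0, 0.0, 1.0]], 'hand_eye': [[-0.0003, -0.9452, -0.3266, 0.0836], [1.0, -0.0005, 0.0006, 0.0002], [-0.0008, -0.3266, 0.9452, -0.1419], [0.0, 0.0, 0.0, 1.0]]}
```

View pics/side0.png

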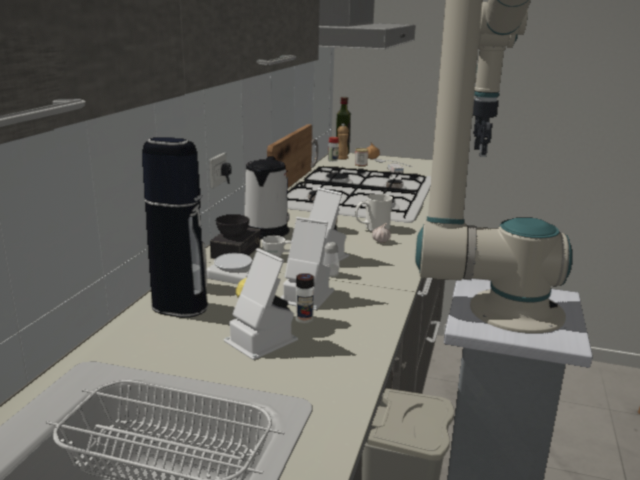

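View pics/top0.png

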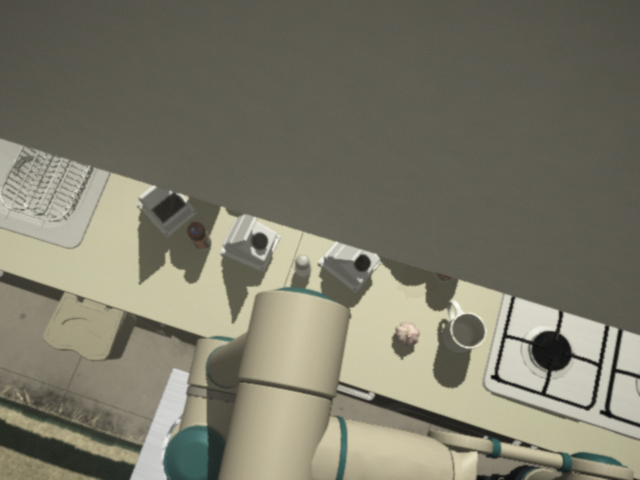

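View pics/wrist0.png

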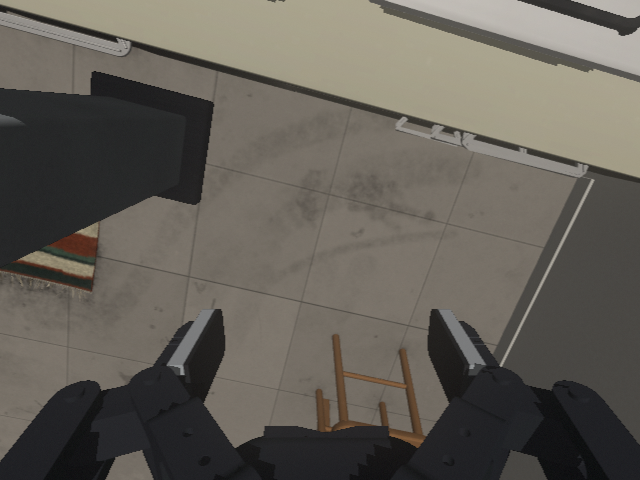

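```bash
python3 - <<'E'
import cv2
a=cv2.imread("pics/top0.png")[170:310,120:400];cv2.imwrite("pics/topc.png",cv2.resize(a,None,fx=2.85,fy=2.85,interpolation=cv2.INTER_CUBIC))
a=cv2.imread("pics/side0.png")[180:360,220:400];cv2.imwrite("pics/sidec.png",cv2.resize(a,None,fx=3.3,fy=3.3,interpolation=cv2.INTER_CUBIC))
E
```

```text
(no output)
```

View pics/topc.png

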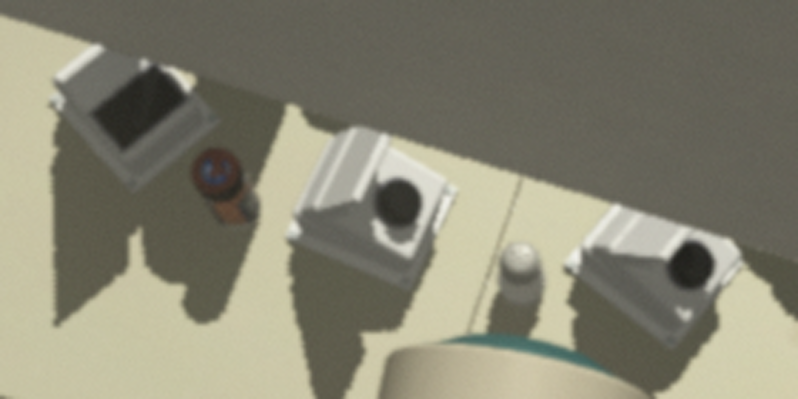

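View pics/sidec.png

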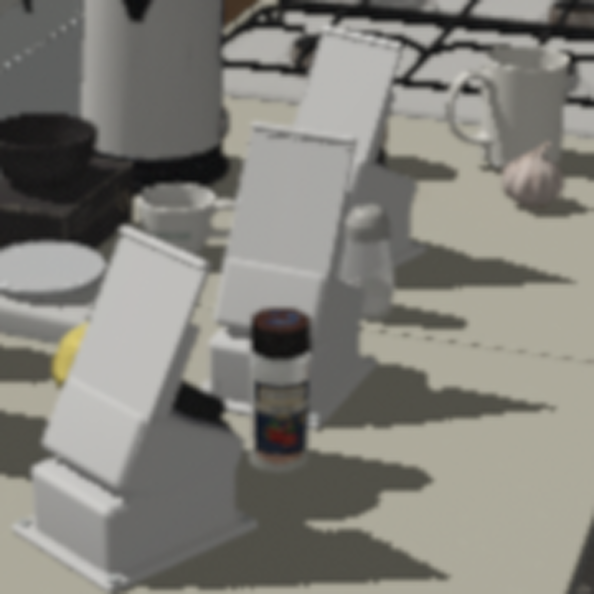

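```bash
cat > h.py <<'E'
from rig import *
import cv2,numpy as np
from scipy.spatial.transform import Rotation as R
def ray(n,uv,z,st=None):
    c=calibration(n);K=np.array(c["mtx"])
    if n=="wrist":
        T=wp(st)@np.array(c["hand_eye"])
    else: T=np.linalg.inv(np.array(c["world_to_cam"]))
    d=T[:3,:3]@np.linalg.inv(K)@np.array([uv[0],uv[1],1]);o=T[:3,3]
    return o+d*(z-o[2])/d[2]
def wp(s):
    T=np.eye(4);q=s["ee_rot"];T[:3,:3]=R.from_quat([q[1],q[2],q[3],q[0]]).as_matrix();T[:3,3]=s["position"];return T
E
python3 - <<'E'
from h import *
for n in("side","top"):
    print(n,np.linalg.inv(calibration(n)["world_to_cam"])[:3,3])
cr=lambda u,v:(u/2.85+120,v/2.85+170)
for nm,u,v in[("w",140,105),("m",398,203),("r",690,265)]:
    for z in(.08,.11): print(nm,z,ray("top",cr(u,v),z).round(3))
for nm,u,v in [("m lowR",412,288),("m left",292,232),("m right",455,188),("r left",570,265),("r right",740,255),("r low",672,345),("w low",135,187),("w left",55,103),("w right",218,120)]:
    print(nm,ray("top",cr(u,v),0.0).round(3),ray("top",cr(u,v),0.05).round(3))
for nm,u,v in[("jar",238,222),("salt",520,300),]:
    print(nm,ray("top",cr(u,v),0.0).round(3))
for nm,p in[("garlic",(406,335)),("mug",(466,330))]: print(nm,ray("top",p,0.03).round(3))
cs=lambda u,v:(u/3.3+220,v/3.3+180)
for nm,u,v in[("wcorner near",112,585),("w left",15,525),("w right",255,525),("m right",318,420),("m r2",372,365),("r r",425,250),("jar",278,462),("salt",375,312)]:
    print(nm,ray("side",cs(u,v),0).round(3))
E
```

```text
side [0.08551557 1.37159173 0.65829495]
top [ 0.13007062 -0.19253637  1.38601366]
w 0.08 [0.498 0.286 0.08 ]
w 0.11 [0.49  0.275 0.11 ]
m 0.08 [0.483 0.052 0.08 ]
m 0.11 [0.475 0.047 0.11 ]
r 0.08 [ 0.506 -0.191  0.08 ]
r 0.11 [ 0.498 -0.191  0.11 ]
m lowR [0.436 0.03  0.   ] [0.425 0.022 0.05 ]
m left [0.452 0.146 0.   ] [0.44  0.134 0.05 ]
m right [0.533 0.024 0.   ] [0.519 0.016 0.05 ]
r left [ 0.497 -0.093  0.   ] [ 0.484 -0.096  0.05 ]
r right [ 0.551 -0.23   0.   ] [ 0.536 -0.229  0.05 ]
r low [ 0.457 -0.197  0.   ] [ 0.445 -0.197  0.05 ]
w low [0.448 0.291 0.   ] [0.437 0.273 0.05 ]
w left [0.5   0.388 0.   ] [0.486 0.367 0.05 ]
w right [0.529 0.244 0.   ] [0.514 0.228 0.05 ]
jar [0.446 0.194 0.   ]
salt [ 0.455 -0.061  0.   ]
garlic [ 0.385 -0.338  0.03 ]
mug [ 0.439 -0.468  0.03 ]
wcorner near [0.501 0.387 0.   ]
w left [0.586 0.341 0.   ]
w right [0.442 0.292 0.   ]
m right [0.447 0.139 0.   ]
m r2 [0.435 0.041 0.   ]
r r [ 0.452 -0.192 -0.   ]
jar [ 0.454  0.207 -0.   ]
salt [ 0.458 -0.053  0.   ]
```

```bash
cat > o.py <<'E'
from h import *
def sol(front_deg,opt,j1,p,s4=1,lean=28):
    f=np.array([np.cos(np.radians(front_deg)),np.sin(np.radians(front_deg)),0]);a=np.radians(lean)
    z=-(f*np.sin(a)+np.array([0,0,np.cos(a)])); x=f*np.cos(a)-np.array([0,0,np.sin(a)]); x=x*opt;y=np.cross(z,x)
    M=np.c_[x,y,z]
    B=R.from_euler('ZY',[j1,p]).inv()*R.from_matrix(M)*R.from_euler('z',-np.pi/2)
    out=[]
    e=B.as_euler('ZYZ'); 
    for q in (e,np.array([e[0]+np.pi,-e[1],e[2]+np.pi])):
        if q[1]<0: continue
        q[0]*=s4
        out.append(np.round(np.degrees((q+np.pi)%(2*np.pi)-np.pi)))
    return out
if __name__=="__main__":
    s=get_state();q=s["qpos"]
    Rm=R.from_euler('ZYZYZ',[q[0],q[1]+q[2],q[3],q[4],q[5]])*R.from_euler('z',np.pi/2);print(Rm.as_matrix().round(3),wp(s)[:3,:3].round(3))
    for n,fd,b in(("w",-120,.5),("m",-97,.05),("r",-116,-.4)):
        for opt in(1,-1):
            for p in(1.6,2.0): print(n,opt,p,[sol(fd,opt,b+d,p) for d in(-.3,0)])
E
python3 o.py
```

```text
Traceback (most recent call last):
  File "o.py", line 16, in <module>
    Rm=R.from_euler('ZYZYZ',[q[0],q[1]+q[2],q[3],q[4],q[5]])*R.from_euler('z',np.pi/2);print(Rm.as_matrix().round(3),wp(s)[:3,:3].round(3))
       ~~~~~~~~~~~~^^^^^^^^^^^^^^^^^^^^^^^^^^^^^^^^^^^^^^^^^
  File "scipy/spatial/transform/_rotation.pyx", line 1413, in scipy.spatial.transform._rotation.Rotation.from_euler
ValueError: Expected axis specification to be a non-empty string of upto 3 characters, got ZYZYZ
```

```bash
sed -i "s/R.from_euler('ZYZYZ',\[q\[0\],q\[1\]+q\[2\],q\[3\],q\[4\],q\[5\]\])/R.from_euler('ZYZ',[q[0],q[1]+q[2],q[3]])*R.from_euler('YZ',[q[4],q[5]])/" o.py; python3 o.py
```

```text
[[ 0.97   0.244 -0.   ]
 [ 0.244 -0.97   0.001]
 [ 0.    -0.001 -1.   ]] [[ 0.97   0.244 -0.   ]
 [ 0.244 -0.97   0.001]
 [ 0.    -0.001 -1.   ]]
w 1 1.6 [[array([  22.,   70., -143.])], [array([  16.,   65., -125.])]]
w 1 2.0 [[array([  28.,   49., -154.])], [array([  21.,   43., -134.])]]
w -1 1.6 [[array([22., 70., 37.])], [array([16., 65., 55.])]]
w -1 2.0 [[array([28., 49., 26.])], [array([21., 43., 46.])]]
m 1 1.6 [[array([ 28.,  92., 173.])], [array([  28.,   84., -172.])]]
m 1 2.0 [[array([ 29.,  72., 162.])], [array([ 31.,  64., 176.])]]
m -1 1.6 [[array([28., 92., -7.])], [array([28., 84.,  8.])]]
m -1 2.0 [[array([ 29.,  72., -18.])], [array([31., 64., -4.])]]
r 1 1.6 [[array([ 27.,  95., 167.])], [array([  28.,   87., -178.])]]
r 1 2.0 [[array([ 28.,  75., 156.])], [array([ 31.,  67., 170.])]]
r -1 1.6 [[array([ 27.,  95., -13.])], [array([28., 87.,  2.])]]
r -1 2.0 [[array([ 28.,  75., -24.])], [array([ 31.,  67., -10.])]]
```

```bash
python3 - <<'E'
from h import *
for z in(.3,.4,.45,.5,.55,.6,.65):
    print(z,[ray("top",p,z).round(3)[:2] for p in((0,140),(320,228),(500,292))],[ray("side",p,z).round(3)[:2] for p in((0,190),(160,110))])
E
```

```text
0.3 [array([0.466, 0.589]), array([ 0.486, -0.093]), array([ 0.468, -0.458])] [array([1.025, 0.421]), array([ 1.237, -0.559])]
0.4 [array([0.435, 0.517]), array([ 0.453, -0.102]), array([ 0.437, -0.433])] [array([0.763, 0.686]), array([ 0.916, -0.02 ])]
0.45 [array([0.42 , 0.481]), array([ 0.437, -0.107]), array([ 0.422, -0.421])] [array([0.632, 0.819]), array([0.755, 0.249])]
0.5 [array([0.404, 0.445]), array([ 0.42 , -0.111]), array([ 0.406, -0.409])] [array([0.5  , 0.951]), array([0.594, 0.519])]
0.55 [array([0.389, 0.409]), array([ 0.404, -0.116]), array([ 0.39 , -0.397])] [array([0.369, 1.084]), array([0.434, 0.788])]
0.6 [array([0.373, 0.373]), array([ 0.387, -0.12 ]), array([ 0.375, -0.384])] [array([0.238, 1.217]), array([0.273, 1.057])]
0.65 [array([0.358, 0.337]), array([ 0.371, -0.125]), array([ 0.359, -0.372])] [array([0.107, 1.35 ]), array([0.112, 1.327])]
```

```bash
python3 - <<'E'
import cv2
a=cv2.imread("pics/side0.png")[0:260,0:420];cv2.imwrite("pics/sided.png",cv2.resize(a,None,fx=1.9,fy=1.9,interpolation=cv2.INTER_CUBIC))
E
```

```text
(no output)
```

View pics/sided.png

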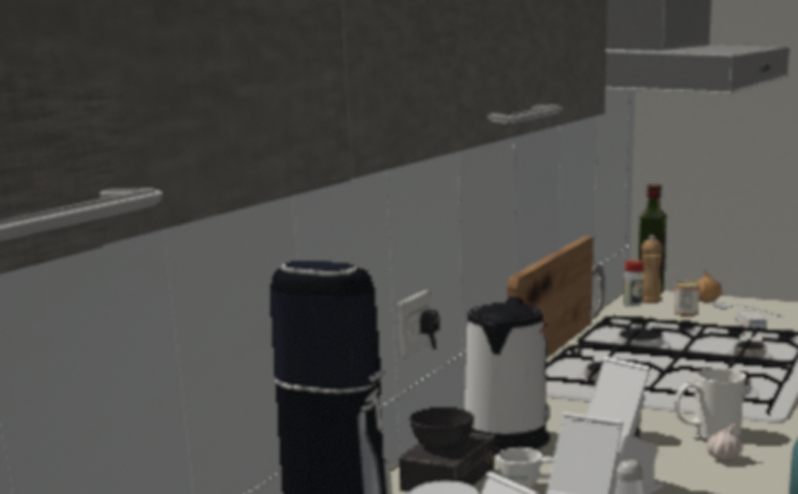

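```bash
python3 - <<'E'
from h import *
for z in(.4,.45,.5,.52,.55,.6):
    print(z,[ray("side",p,z).round(3)[:2] for p in((0,145),(182,95),(318,59))])
E
```

```text
0.4 [array([0.978, 0.449]), array([ 0.996, -0.282]), array([ 1.006, -1.703])]
0.45 [array([0.806, 0.628]), array([0.819, 0.038]), array([ 0.828, -1.107])]
0.5 [array([0.633, 0.806]), array([0.643, 0.358]), array([ 0.65 , -0.512])]
0.52 [array([0.564, 0.878]), array([0.573, 0.486]), array([ 0.579, -0.274])]
0.55 [array([0.46 , 0.985]), array([0.467, 0.678]), array([0.472, 0.083])]
0.6 [array([0.287, 1.163]), array([0.291, 0.998]), array([0.293, 0.678])]
```

```bash
cat > plan.py <<'E'
from h import *
def pose(p,front_deg,lean=28):
    f=np.array([np.cos(np.radians(front_deg)),np.sin(np.radians(front_deg)),0]);a=np.radians(lean)
    z=-(f*np.sin(a)+np.array([0,0,np.cos(a)])); x=-f*np.cos(a)+np.array([0,0,np.sin(a)])
    T=np.eye(4);T[:3,:3]=np.c_[x,np.cross(z,x),z];T[:3,3]=p;return T
def rows(T0,T1,n,g,dec=0,ease=True):
    rv=R.from_matrix(T0[:3,:3].T@T1[:3,:3]).as_rotvec()
    T=T0.copy();out=[]
    for k in range(1,n+1):
        s=k/n
        if ease: s=s*0.5+0.5*(3*s*s-2*s**3)
        Tk=np.eye(4);Tk[:3,:3]=T0[:3,:3]@R.from_rotvec(rv*s).as_matrix();Tk[:3,3]=T0[:3,3]*(1-s)+T1[:3,3]*s
        D=np.linalg.inv(T)@Tk
        w=np.round(np.degrees(R.from_matrix(D[:3,:3]).as_rotvec()),max(dec,1));t=np.round(D[:3,3]*1000,dec)
        out+=[*w,*t,g]
        D=np.eye(4);D[:3,:3]=R.from_rotvec(np.radians(w)).as_matrix();D[:3,3]=t/1000;T=T@D
    print("max",np.abs(np.array(out).reshape(-1,7)).max(0));print([float(v) if v%1 else int(v) for v in out])
    print("end",T[:3,3].round(4),"err",(T[:3,3]-T1[:3,3]).round(4));return T
E
python3 - <<'E'
from plan import *
rows(wp(get_state()),pose([.40,-.18,.25],-105),10,0)
E
```

```text
max [ 1.8  3.2  7.4 54.  26.  15.   0. ]
[0.9, 1.6, -3.8, 22, -19, -1, 0, 1.3, 2.2, -5.3, 32, -25, -1, 0, 1.6, 2.7, -6.3, 41, -26, 2, 0, 1.8, 3, -7, 48, -23, 5, 0, 1.8, 3.1, -7.4, 54, -18, 8, 0, 1.8, 3.2, -7.4, 54, -11, 12, 0, 1.8, 2.9, -7, 52, -3, 15, 0, 1.5, 2.7, -6.4, 46, 3, 15, 0, 1.3, 2.2, -5.2, 37, 7, 14, 0, 1, 1.7, -3.8, 26, 8, 12, 0]
end [ 0.3999 -0.1801  0.2496] err [-0.0001 -0.0001 -0.0004]
```

Emit:
drive_tool(
  targets=[0.9,1.6,-3.8,22,-19,-1,0,1.3,2.2,-5.3,32,-25,-1,0,1.6,2.7,-6.3,41,-26,2,0,1.8,3,-7,48,-23,5,0,1.8,3.1,-7.4,54,-18,8,0,1.8,3.2,-7.4,54,-11,12,0,1.8,2.9,-7,52,-3,15,0,1.5,2.7,-6.4,46,3,15,0,1.3,2.2,-5.2,37,7,14,0,1,1.7,-3.8,26,8,12,0,0,0,0,0,0,0,0],
  grip_force=30,
)

```text
clock: 1.52
position: [0.4002, -0.1794, 0.2494]
ee_rot: [-0.148, 0.769, 0.591, 0.191]
contact_force: [-0.2, -0.2, -0.7]
width: 0.0002
```

```bash
python3 - <<'E'
from plan import *
s=get_state();print(s["clock"],s["position"],s["qpos"].round(3),s["contact_force"].round(2),s["width"]);T=wp(s);print(T.round(3));print((R.from_matrix(pose([0,0,0],-105)[:3,:3].T@T[:3,:3])).as_rotvec()*57.3)
np.save("v1.npy",T)
cv2.imwrite("pics/w1.png",get_image("wrist")[:,:,::-1]);cv2.imwrite("pics/t1.png",get_image("top")[:,:,::-1])
E
```

```text
1.525 [ 0.40023909 -0.17936839  0.24939683] [-0.909  0.173  1.707  0.383  1.573 -0.709] [-0.17 -0.23 -0.73] 0.00022341072707017488
[[ 0.227  0.966  0.12   0.4  ]
 [ 0.853 -0.257  0.454 -0.179]
 [ 0.469 -0.001 -0.883  0.249]
 [ 0.     0.     0.     1.   ]]
[ 0.10024562 -0.00774833 -0.08930056]
```

View pics/w1.png

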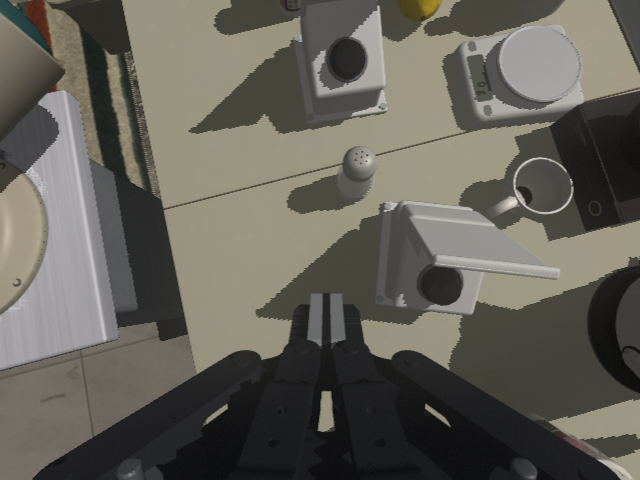

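```bash
python3 - <<'E'
import cv2
a=cv2.imread("pics/w1.png")
cv2.imwrite("pics/w1r.png",cv2.resize(a[190:330,360:570],None,fx=3.8,fy=3.8,interpolation=cv2.INTER_CUBIC))
cv2.imwrite("pics/w1m.png",cv2.resize(a[0:140,280:400],None,fx=4.2,fy=4.2,interpolation=cv2.INTER_CUBIC))
E
```

```text
(no output)
```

View pics/w1r.png

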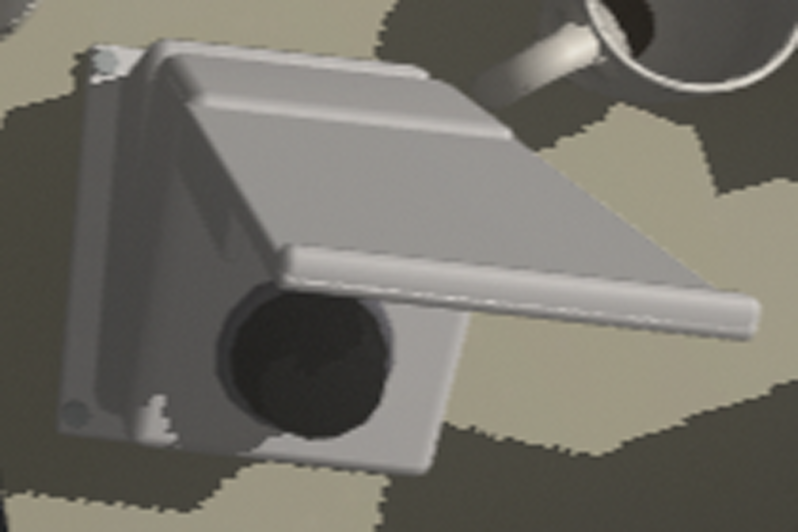

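View pics/w1m.png

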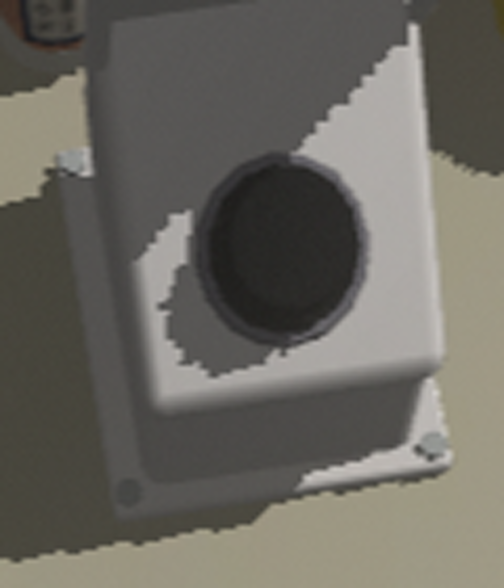

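```bash
cat > fit.py <<'E'
from plan import *
from scipy.optimize import least_squares
C={n:calibration(n) for n in("side","top","wrist")}
def proj(n,P,T=None):
    c=C[n]
    W=np.linalg.inv(T@np.array(c["hand_eye"])) if n=="wrist" else np.array(c["world_to_cam"])
    p=np.array(c["mtx"])@(W[:3,:3]@P+W[:3,3]);return p[:2]/p[2]
a=np.radians(28)
XT=np.array([np.cos(a),0,np.sin(a)]);ZT=np.array([-np.sin(a),0,np.cos(a)]);Y=np.array([0,1.,0])
V1=np.load("v1.npy")
tc=lambda u,v:(u/2.85+120,v/2.85+170)
sc=lambda u,v:(u/3.3+220,v/3.3+180)
rc=lambda u,v:(u/3.8+360,v/3.8+190)
mc=lambda u,v:(u/4.2+280,v/4.2)
# feature: F(x,y) foot, B boot, L(y sign) lip
D=[("r","wrist",V1,"F",(-.06,.05),rc(58,432)),("r","wrist",V1,"F",(.06,.05),rc(85,46)),("r","wrist",V1,"B",0,rc(308,360)),
("r","wrist",V1,"L",.04,rc(280,262)),("r","wrist",V1,"L",-.04,rc(762,318)),
("r","side",None,"F",(-.06,.05),sc(425,250)),("r","side",None,"L",.04,sc(402,40)),("r","side",None,"L",-.04,sc(315,28)),
("r","top",None,"B",0,tc(690,265)),("r","top",None,"F",(-.06,.05),tc(672,345)),("r","top",None,"F",(.06,.05),tc(568,265)),
("m","wrist",V1,"F",(-.06,.05),mc(116,518)),("m","wrist",V1,"F",(-.06,-.05),mc(453,465)),("m","wrist",V1,"F",(.06,.05),mc(55,150)),("m","wrist",V1,"B",0,mc(287,248)),
("m","side",None,"F",(.06,.05),sc(318,422)),("m","side",None,"F",(-.06,.05),sc(374,365)),("m","side",None,"L",.04,sc(355,135)),("m","side",None,"L",-.04,sc(250,123)),
("m","top",None,"B",0,tc(398,203)),("m","top",None,"F",(-.06,.05),tc(412,288)),("m","top",None,"F",(.06,.05),tc(290,232)),("m","top",None,"F",(-.06,-.05),tc(456,188)),
("w","side",None,"F",(.06,.05),sc(112,586)),("w","side",None,"F",(.06,-.05),sc(14,526)),("w","side",None,"F",(-.06,.05),sc(256,524)),("w","side",None,"L",.04,sc(207,265)),("w","side",None,"L",-.04,sc(122,229)),
("w","top",None,"B",0,tc(138,108)),("w","top",None,"F",(-.06,.05),tc(135,189)),("w","top",None,"F",(.06,.05),tc(53,103)),("w","top",None,"F",(-.06,-.05),tc(219,120))]
ix={"r":0,"m":1,"w":2}
def pts(p,d):
    o=p[3*ix[d[0]]:3*ix[d[0]]+3];h,dx,t=p[9:12]
    Rz=R.from_euler('z',o[2]).as_matrix()
    if d[3]=="F": l=np.array([*d[4],0.002])
    else:
        l=np.array([dx,0,h])
        if d[3]=="L": l=l+XT*(.054+t)+.080*ZT+Y*d[4]
    return Rz@l+np.array([o[0],o[1],0])
sg={"side":1.2,"top":1.3,"wrist":1.5}
def res(p):
    return np.concatenate([(proj(d[1],pts(p,d),d[2])-d[5])/sg[d[1]] for d in D]+[[(p[11]-.002)/.002]])
def fit():
    p0=np.array([.5,-.16,1.1,.48,.08,1.45,.5,.32,1.05,.09,-.02,.002])
    return least_squares(res,p0,loss="soft_l1")
def top(p,n):
    o=p[3*ix[n]:3*ix[n]+3];return R.from_euler('z',o[2]).as_matrix()@np.array([p[10],0,p[9]])+np.array([o[0],o[1],0]),np.degrees(o[2])
if __name__=="__main__":
    s=fit();p=s.x;print("h,d,t",p[9:].round(4))
    for n in"rmw":print(n,p[3*ix[n]:3*ix[n]+2].round(4),"top",top(p,n)[0].round(4),"xyaw",top(p,n)[1].round(2))
    for d in D:print(d[0],d[1],d[3],d[4],(proj(d[1],pts(p,d),d[2])-d[5]).round(1))
E
python3 fit.py
```

```text
h,d,t [ 0.0876 -0.0381  0.0024]
r [ 0.5205 -0.1593] top [ 0.507  -0.1949  0.0876] xyaw 69.19
m [0.4884 0.0866] top [0.4847 0.0487 0.0876] xyaw 84.38
w [0.5139 0.3171] top [0.4957 0.2837 0.0876] xyaw 61.38
r wrist F (-0.06, 0.05) [-0.  0.]
r wrist F (0.06, 0.05) [ 1.2 -1.1]
r wrist B 0 [4.3 2.8]
r wrist L 0.04 [-0.   0.4]
r wrist L -0.04 [-1.3 -1.5]
r side F (-0.06, 0.05) [ 0.5 -1.4]
r side L 0.04 [-0.3  1.8]
r side L -0.04 [ 2.4 -0.2]
r top B 0 [ 1.8 -0.7]
r top F (-0.06, 0.05) [-0.1  1.6]
r top F (0.06, 0.05) [-2.4 -0.2]
m wrist F (-0.06, 0.05) [0.1 0.3]
m wrist F (-0.06, -0.05) [0.2 0.6]
m wrist F (0.06, 0.05) [0.2 0.7]
m wrist B 0 [ 1.1 -3.4]
m side F (0.06, 0.05) [-0.5  1. ]
m side F (-0.06, 0.05) [ 1.1 -2.1]
m side L 0.04 [-0.   1.3]
m side L -0.04 [0.4 0.1]
m top B 0 [ 1.3 -1.1]
m top F (-0.06, 0.05) [-1.1  1. ]
m top F (0.06, 0.05) [-2.5  1.9]
m top F (-0.06, -0.05) [0.3 0.3]
w side F (0.06, 0.05) [-0.2  0.7]
w side F (0.06, -0.05) [-0.9 -0.1]
w side F (-0.06, 0.05) [ 0.7 -1.3]
w side L 0.04 [ 0.2 -0. ]
w side L -0.04 [ 0.2 -0.4]
w top B 0 [ 0.4 -0.9]
w top F (-0.06, 0.05) [-0.4  1.9]
w top F (0.06, 0.05) [-1.9 -0.7]
w top F (-0.06, -0.05) [0.9 0.1]
```

```bash
sed -i 's/        if d\[3\]=="L"/        if d[3]=="B": l=l-ZT*BO\n        if d[3]=="L"/; s/^a=np/import sys\nBO=float(sys.argv[1])\na=np/' fit.py; for b in .006 .009 .012; do echo $b;python3 fit.py $b|egrep "h,d|top \[|B 0|L"; done
```

```text
.006
h,d,t [ 0.0874 -0.0389  0.0032]
r [ 0.5205 -0.1594] top [ 0.5066 -0.1958  0.0874] xyaw 69.15
m [0.4886 0.0867] top [0.4848 0.0479 0.0874] xyaw 84.45
w [0.5139 0.3172] top [0.4953 0.283  0.0874] xyaw 61.41
r wrist B 0 [2.5 0.9]
r wrist L 0.04 [0.1 0.6]
r wrist L -0.04 [-1.1 -1.1]
r side L 0.04 [-0.2  1.7]
r side L -0.04 [ 2.5 -0.3]
r top B 0 [ 1.  -0.6]
m wrist B 0 [ 0.6 -1.6]
m side L 0.04 [-0.1  1.2]
m side L -0.04 [0.3 0. ]
m top B 0 [ 0.7 -0.8]
w side L 0.04 [ 0.2 -0.1]
w side L -0.04 [ 0.1 -0.5]
w top B 0 [ 0.4 -0.7]
.009
h,d,t [ 0.0874 -0.0394  0.0039]
r [ 0.5204 -0.1596] top [ 0.5064 -0.1964  0.0874] xyaw 69.1
m [0.4887 0.0868] top [0.4849 0.0475 0.0874] xyaw 84.49
w [0.5139 0.3173] top [0.4951 0.2827 0.0874] xyaw 61.42
r wrist B 0 [1.5 0.2]
r wrist L 0.04 [0.2 0.8]
r wrist L -0.04 [-0.9 -0.8]
r side L 0.04 [-0.2  1.6]
r side L -0.04 [ 2.5 -0.3]
r top B 0 [ 0.6 -0.5]
m wrist B 0 [ 0.3 -0.8]
m side L 0.04 [-0.2  1.2]
m side L -0.04 [ 0.2 -0. ]
m top B 0 [ 0.5 -0.6]
w side L 0.04 [ 0.2 -0.2]
w side L -0.04 [ 0.1 -0.5]
w top B 0 [ 0.4 -0.6]
.012
h,d,t [ 0.0874 -0.0399  0.0045]
r [ 0.5204 -0.1599] top [ 0.5061 -0.1971  0.0874] xyaw 69.05
m [0.4888 0.0869] top [0.485  0.0472 0.0874] xyaw 84.54
w [0.5139 0.3173] top [0.4948 0.2823 0.0874] xyaw 61.42
r wrist B 0 [ 0.7 -0.5]
r wrist L 0.04 [0.3 0.9]
r wrist L -0.04 [-0.5 -0.6]
r side L 0.04 [-0.2  1.5]
r side L -0.04 [ 2.5 -0.5]
r top B 0 [ 0.3 -0.4]
m wrist B 0 [ 0.1 -0.2]
m side L 0.04 [-0.2  1.1]
m side L -0.04 [ 0.1 -0.1]
m top B 0 [ 0.1 -0.5]
w side L 0.04 [ 0.2 -0.3]
w side L -0.04 [ 0.1 -0.6]
w top B 0 [ 0.3 -0.4]
```

```bash
sed -i 's/BO=.*/BO=float(sys.argv[1]) if len(sys.argv)>1 else .009/' fit.py; cat > sw.py <<'E'
from fit import *
S={"r":((.5064,-.1964,.0874),69.1),"m":((.4849,.0475,.0874),84.5),"w":((.4951,.2827,.0874),61.4)}
def at(n,s):
    t,y=S[n];T=pose(t,y-180);T[:3,3]=np.array(t)-T[:3,2]*s;return T
def rel(n,st):
    t,y=S[n];T=pose(t,y-180);W=wp(st);d=T[:3,:3].T@(W[:3,3]-np.array(t))*1000
    return "x,y,height mm",(d*[1,1,-1]).round(2),"rot",(R.from_matrix(T[:3,:3].T@W[:3,:3]).as_rotvec()*57.3).round(2),"Fax",(-(T[:3,:3].T@st["contact_force"])[2]).round(2),"F",(T[:3,:3].T@st["contact_force"]).round(2)
E
python3 - <<'E'
from sw import *
T=rows(np.load("v1.npy"),at("r",.12),4,0)
T=rows(T,at("r",.010),4,0,1)
E
```

```text
max [ 0.9  0.   1.6 20.  30.  10.   0. ]
[-0.6, 0, 1.1, -13, 21, 6, 0, -0.8, 0, 1.5, -20, 30, 8, 0, -0.9, 0, 1.6, -18, 30, 10, 0, -0.6, 0, 1.1, -12, 22, 6, 0]
end [ 0.4865 -0.2494  0.1933] err [ 0.0002 -0.0004 -0.0001]
max [ 0.   0.   0.   0.1  0.1 32.7  0. ]
[0, 0, 0, 0.1, -0.1, 22.4, 0, 0, 0, 0, 0, -0.1, 32.6, 0, 0, 0, 0, 0.1, -0.1, 32.7, 0, 0, 0, 0, 0.1, 0, 22.4, 0]
end [ 0.5048 -0.2008  0.0962] err [ 0.0001 -0.     -0.    ]
```

Emit:
drive_tool(
  targets=[-0.6,0,1.1,-13,21,6,0,-0.8,0,1.5,-20,30,8,0,-0.9,0,1.6,-18,30,10,0,-0.6,0,1.1,-12,22,6,0,0,0,0,0,0,22,0,0,0,0,0,0,33,0,0,0,0,0,0,33,0,0,0,0,0,0,22,0,0,0,0,0,0,0,0],
)

```text
clock: 2.75
position: [0.5043, -0.202, 0.0952]
ee_rot: [-0.138, 0.8, 0.549, 0.199]
contact_force: [0.1, 0.6, -0.2]
width: 0.0001
```

```bash
python3 - <<'E'
from sw import *
s=get_state();print(s["clock"],rel("r",s),s["qpos"].round(3))
cv2.imwrite("pics/w2.png",get_image("wrist")[:,:,::-1])
E
```

```text
2.75 ('x,y,height mm', array([-1.67,  0.04,  9.69]), 'rot', array([0.03, 0.05, 0.19]), 'Fax', np.float64(-0.43), 'F', array([ 0.4 , -0.14,  0.43])) [-0.807  0.426  1.763  0.47   1.216 -0.664]
```

View pics/w2.png

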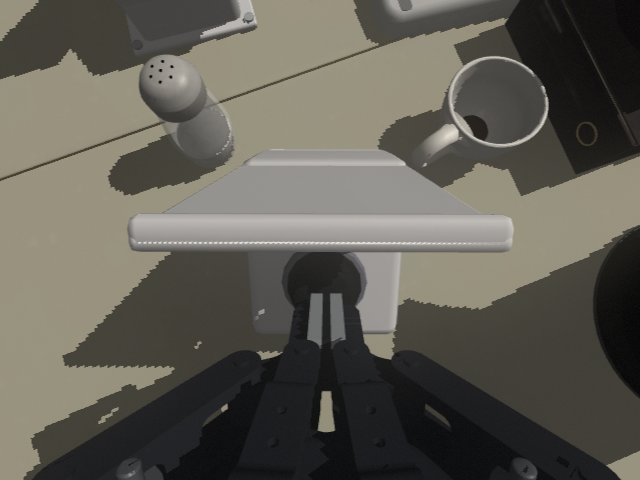

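```bash
python3 - <<'E'
from sw import *
s=get_state();W=wp(s);T=at("r",0)
im=get_image("wrist")[:,:,::-1].copy()
for h,c in((0,(0,0,255)),(-.018,(0,255,0))):
  for k in range(24):
    P=T@np.array([.0165*np.cos(k*np.pi/12),.0165*np.sin(k*np.pi/12),-h,1]);cv2.circle(im,tuple(int(round(v)) for v in proj("wrist",P[:3],W)),0,c,-1)
print(proj("wrist",W[:3,3],W))
for y in(-.04,.04):
  for q in(.054,.059): print(proj("wrist",(T@np.array([q,y,-.08,1]))[:3],W))
cv2.imwrite("pics/w2o.png",cv2.resize(im[200:350,220:430],None,fx=3.8,fy=3.8,interpolation=cv2.INTER_NEAREST))
E
```

```text
[326.58466224 309.25826445]
[138.91098356 248.20168829]
[134.84674985 226.24524103]
[506.49168757 247.0348139 ]
[510.29045753 225.07792406]
```

View pics/w2o.png

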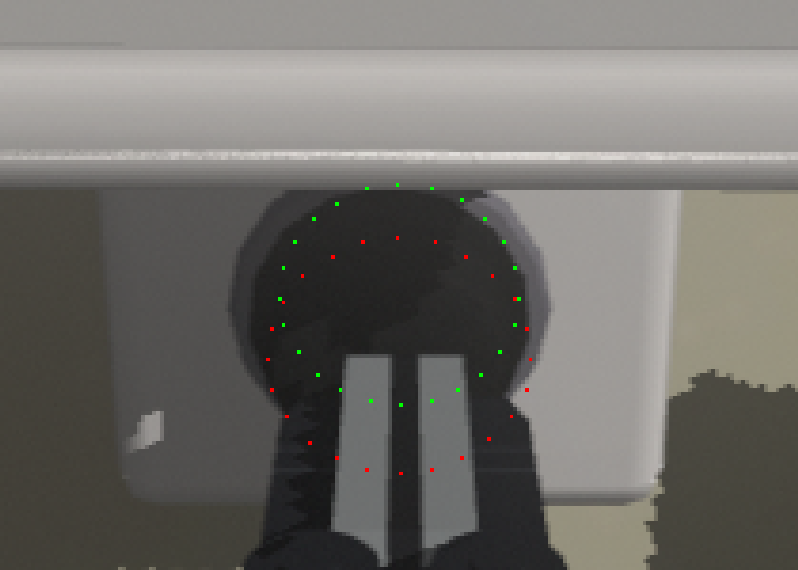

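Emit:
drive_tool(
  targets=[0,0,0,1.5,-0.5,3,0,0,0,0,0,0,3,0,0,0,0,0,0,3,0,0,0,0,0,0,0,0],
)

```text
clock: 3.35
position: [0.5065, -0.1975, 0.0897]
ee_rot: [-0.136, 0.8, 0.55, 0.2]
contact_force: [-1.5, -0.7, 3.2]
width: 0.0002
```

```bash
cat > st.py <<'E'
from sw import *
s=get_state();print(s["clock"],*rel(sys.argv[2],s))
E
sed -i 's/len(sys.argv)>1/False/' fit.py; python3 st.py . r
```

```text
3.35 x,y,height mm [0.17 0.5  2.53] rot [-0.18 -0.05  0.07] Fax 3.4 F [ 0.41 -1.14 -3.4 ]
```

Emit:
drive_tool(
  targets=[0,0,0,0,0,1.5,0,0,0,0,0,0,0,0],
)

```text
clock: 3.6
position: [0.5068, -0.1968, 0.0883]
ee_rot: [-0.136, 0.8, 0.549, 0.2]
contact_force: [-1.3, -1.9, 3.0]
width: -0.0
```

```bash
python3 st.py . r
```

```text
3.6 x,y,height mm [0.17 0.49 0.91] rot [-0.18 -0.04  0.08] Fax 3.75 F [-0.59 -0.55 -3.75]
```

Emit:
drive_tool(
  targets=[0,0,0,0,0,1.5,0,0,0,0,0,0,0,0],
)

```text
clock: 3.85
position: [0.5071, -0.1961, 0.0868]
ee_rot: [-0.136, 0.8, 0.549, 0.2]
contact_force: [0.6, -2.0, 4.4]
width: -0.0001
```

```bash
python3 st.py . r
```

```text
3.85 x,y,height mm [ 0.19  0.51 -0.75] rot [-0.17 -0.04  0.08] Fax 4.66 F [ 0.63  1.32 -4.66]
```

Emit:
drive_tool(
  targets=[0,0,0,0,0,0.8,0,0,0,0,0,0,0,0],
)

```text
clock: 4.1
position: [0.5072, -0.1957, 0.0861]
ee_rot: [-0.136, 0.8, 0.549, 0.2]
contact_force: [-0.1, -1.1, 4.0]
width: 0.0002
```

```bash
python3 st.py . r
```

```text
4.1 x,y,height mm [ 0.18  0.48 -1.58] rot [-0.17 -0.04  0.08] Fax 3.99 F [ 0.94  0.29 -3.99]
```

Emit:
drive_tool(
  targets=[0,0,0,0,0,0.8,0,0,0,0,0,0,0,0],
)

```text
clock: 4.35
position: [0.5073, -0.1954, 0.0854]
ee_rot: [-0.136, 0.8, 0.549, 0.2]
contact_force: [0.1, -2.1, 3.9]
width: 0.0
```

```bash
python3 st.py . r
```

```text
4.35 x,y,height mm [ 0.17  0.5  -2.37] rot [-0.17 -0.03  0.09] Fax 4.35 F [ 0.12  0.86 -4.35]
```

Emit:
drive_tool(
  targets=[0,0,0,0,0,0.8,0,0,0,0,0,0,0,0],
)

```text
clock: 4.6
position: [0.5074, -0.195, 0.0847]
ee_rot: [-0.136, 0.8, 0.549, 0.2]
contact_force: [1.1, -2.5, 4.0]
width: 0.0001
```

```bash
python3 st.py . r
```

```text
4.6 x,y,height mm [ 0.19  0.49 -3.19] rot [-0.17 -0.04  0.08] Fax 4.38 F [ 0.17  1.92 -4.38]
```

```bash
python3 - <<'E'
from sw import *
T=wp(get_state())
for dz in (20,45,55): 
    D=np.eye(4);D[2,3]=-dz/1000;T=T@D
print(T[:3,3])
T=rows(T,at("m",.12),6,0)
T=rows(T,at("m",.012),4,0)
E
```

```text
[ 0.48704402 -0.24745936  0.19066551]
max [ 1.5  0.   2.8 42.  15.  22.   0. ]
[0.9, 0, -1.6, 24, -11, 12, 0, 1.3, 0, -2.5, 34, -15, 18, 0, 1.5, 0, -2.7, 42, -15, 21, 0, 1.5, 0, -2.8, 41, -13, 22, 0, 1.3, 0, -2.4, 37, -9, 19, 0, 0.9, 0, -1.7, 25, -4, 13, 0]
end [ 0.48   -0.0087  0.193 ] err [ 0.0005 -0.0001 -0.0003]
max [ 0.  0.  0.  0.  0. 32.  0.]
[0, 0, 0, 0, 0, 22, 0, 0, 0, 0, 0, 0, 32, 0, 0, 0, 0, 0, 0, 32, 0, 0, 0, 0, 0, 0, 22, 0]
end [0.4848 0.0417 0.0976] err [ 0.0004 -0.0002 -0.0004]
```

```bash
python3 - <<'E'
from sw import *
T=wp(get_state())
for dz in (20,50,55,45): 
    D=np.eye(4);D[2,3]=-dz/1000;T=T@D
print(T[:3,3])
T=rows(T,at("m",.165),6,0)
T=rows(T,at("m",.012),5,0)
E
```

```text
[ 0.47854183 -0.26930987  0.23482735]
max [ 1.5  0.   2.8 42.  15.  22.   0. ]
[0.9, 0, -1.6, 24, -10, 13, 0, 1.3, 0, -2.5, 35, -15, 19, 0, 1.5, 0, -2.7, 41, -14, 22, 0, 1.5, 0, -2.8, 42, -11, 22, 0, 1.3, 0, -2.4, 36, -8, 20, 0, 0.9, 0, -1.7, 25, -3, 14, 0]
end [ 0.478  -0.0297  0.2328] err [ 0.0005 -0.0001 -0.0003]
max [ 0.  0.  0.  0.  0. 38.  0.]
[0, 0, 0, 0, 0, 23, 0, 0, 0, 0, 0, 0, 34, 0, 0, 0, 0, 0, 0, 38, 0, 0, 0, 0, 0, 0, 35, 0, 0, 0, 0, 0, 0, 23, 0]
end [0.4848 0.0417 0.0976] err [ 0.0004 -0.0002 -0.0004]
```

Emit:
drive_tool(
  targets=[0,0,0,0,0,-20,0,0,0,0,0,0,-50,0,0,0,0,0,0,-55,0,0,0,0,0,0,-45,0,0.9,0,-1.6,24,-10,13,0,1.3,0,-2.5,35,-15,19,0,1.5,0,-2.7,41,-14,22,0,1.5,0,-2.8,42,-11,22,0,1.3,0,-2.4,36,-8,20,0,0.9,0,-1.7,25,-3,14,0,0,0,0,0,0,0,0],
)

```text
clock: 5.98
position: [0.4755, -0.0259, 0.2315]
ee_rot: [-0.165, 0.717, 0.654, 0.178]
contact_force: [0.2, -0.1, 0.4]
width: 0.0001
```

```bash
python3 - <<'E'
from sw import *
s=get_state();W=wp(s);print(s["clock"],rel("m",s),s["qpos"].round(2))
im=get_image("wrist")[:,:,::-1].copy()
for n in "mw":
 T=at(n,0)
 for h,c in((0,(0,0,255)),(-.018,(0,255,0))):
  for k in range(24):
    P=T@np.array([.0165*np.cos(k*np.pi/12),.0165*np.sin(k*np.pi/12),-h,1]);
    if n=="w": P=T@np.array([.016*np.sign(np.cos(k*np.pi/12+.1)),.030*np.sin(k*np.pi/12),-h,1])
    cv2.circle(im,tuple(int(round(v)) for v in proj("wrist",P[:3],W)),0,c,-1)
cv2.imwrite("pics/w3.png",im)
E
```

```text
5.975 ('x,y,height mm', array([  2.34,  -2.3 , 161.93]), 'rot', array([ 0.39,  0.1 , -0.14]), 'Fax', np.float64(0.43), 'F', array([ 0.12,  0.26, -0.43])) [-0.54  0.2   1.73  0.44  1.46 -0.55]
```

View pics/w3.png

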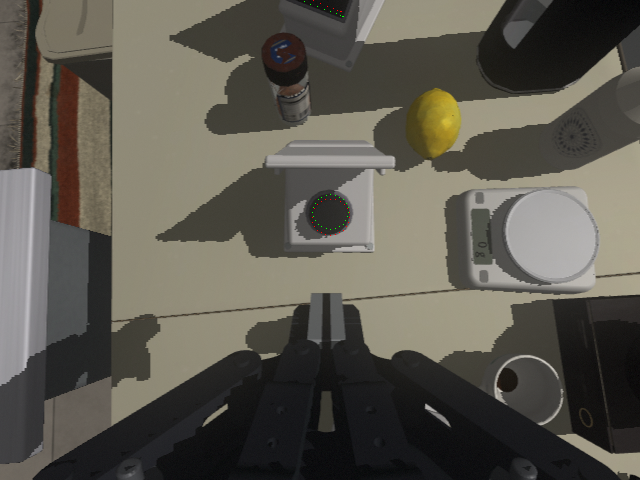

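Emit:
drive_tool(
  targets=[-0.2,0,0,-1,1,23,0,-0.2,0,0,-1,1,34,0,0,0,0,0,0,36,0,0,0,0,0,0,34,0,0,0,0,0,0,23,0,0,0,0,0,0,0,0,0,0,0,0,0,0,0],
)

```text
clock: 6.9
position: [0.4874, 0.0376, 0.0997]
ee_rot: [-0.16, 0.719, 0.652, 0.181]
contact_force: [-0.1, -0.5, 0.6]
width: 0.0002
```

```bash
python3 st.py . m
```

```text
6.9 x,y,height mm [-2.72  3.41 15.33] rot [-0.4  -0.05  0.01] Fax 0.77 F [-0.14 -0.03 -0.77]
```

Emit:
drive_tool(
  targets=[0.3,0,0,2.5,-3,4,0,0,0,0,0,0,4,0,0,0,0,0,0,3,0,0,0,0,0,0,1.5,0,0,0,0,0,0,0,0],
)

```text
clock: 7.52
position: [0.4848, 0.0468, 0.0895]
ee_rot: [-0.162, 0.718, 0.652, 0.179]
contact_force: [0.0, -0.2, -0.2]
width: 0.0001
```

```bash
python3 st.py . m
```

```text
7.525 x,y,height mm [0.33 0.01 2.21] rot [-0.06 -0.03 -0.02] Fax -0.03 F [-0.27  0.06  0.03]
```

Emit:
drive_tool(
  targets=[0,0,0,0,0,2,0,0,0,0,0,0,0,0],
)

```text
clock: 7.78
position: [0.485, 0.0477, 0.0877]
ee_rot: [-0.162, 0.718, 0.652, 0.179]
contact_force: [0.2, -0.2, 0.2]
width: -0.0002
```

```bash
python3 st.py . m
```

```text
7.775 x,y,height mm [0.3  0.06 0.19] rot [-0.07 -0.03 -0.01] Fax 0.27 F [-0.11  0.26 -0.27]
```

Emit:
drive_tool(
  targets=[0,0,0,0,0,1.5,0,0,0,0,0,0,0,0],
)

```text
clock: 8.02
position: [0.485, 0.0484, 0.0864]
ee_rot: [-0.162, 0.718, 0.652, 0.179]
contact_force: [0.0, -0.0, 0.7]
width: 0.0003
```

```bash
python3 st.py . m
```

```text
8.025 x,y,height mm [ 0.28  0.04 -1.31] rot [-0.07 -0.03 -0.01] Fax 0.67 F [ 0.33  0.01 -0.67]
```

Emit:
drive_tool(
  targets=[0,0,0,0,0,1.5,0,0,0,0,0,0,0,0],
)

```text
clock: 8.28
position: [0.4851, 0.0491, 0.085]
ee_rot: [-0.162, 0.718, 0.652, 0.179]
contact_force: [0.4, -0.5, 1.2]
width: -0.0
```

```bash
python3 st.py . m
```

```text
8.275 x,y,height mm [ 0.28  0.04 -2.83] rot [-0.07 -0.03 -0.01] Fax 1.28 F [ 0.2   0.43 -1.28]
```

Emit:
drive_tool(
  targets=[0,0,0,0,0,1.5,0,0,0,0,0,0,0,0],
)

```text
clock: 8.52
position: [0.4852, 0.0497, 0.0838]
ee_rot: [-0.162, 0.718, 0.652, 0.179]
contact_force: [0.2, -0.6, 0.3]
width: 0.0003
```

```bash
python3 st.py . m
```

```text
8.525 x,y,height mm [ 0.25  0.05 -4.26] rot [-0.06 -0.03 -0.01] Fax 0.53 F [-0.34  0.27 -0.53]
```

Emit:
drive_tool(
  targets=[0,0,0,0,0,1.5,0,0,0,0,0,0,0,0],
)

```text
clock: 8.78
position: [0.4852, 0.0503, 0.0826]
ee_rot: [-0.162, 0.718, 0.653, 0.179]
contact_force: [-0.8, -1.9, 5.1]
width: 0.0003
```

```bash
python3 st.py . m
```

```text
8.775 x,y,height mm [ 0.28  0.08 -5.55] rot [-0.07 -0.04 -0.03] Fax 5.45 F [ 0.66 -0.63 -5.45]
```

Emit:
drive_tool(
  targets=[0,0,0,0,0,2,0,0,0,0,0,0,0,0],
)

```text
clock: 9.02
position: [0.4854, 0.0512, 0.0808]
ee_rot: [-0.162, 0.718, 0.652, 0.179]
contact_force: [-1.5, -2.3, 5.5]
width: -0.0
```

```bash
python3 st.py . m
```

```text
9.025 x,y,height mm [ 0.24  0.09 -7.57] rot [-0.07 -0.04 -0.02] Fax 5.97 F [ 0.4  -1.29 -5.97]
```

Emit:
drive_tool(
  targets=[0,0,0,0,0,0.8,0,0,0,0,0,0,0,0],
)

```text
clock: 9.28
position: [0.4854, 0.0516, 0.0802]
ee_rot: [-0.162, 0.718, 0.652, 0.179]
contact_force: [-0.9, -2.8, 6.2]
width: 0.0001
```

```bash
python3 st.py . m
```

```text
9.275 x,y,height mm [ 0.26  0.13 -8.28] rot [-0.08 -0.04 -0.03] Fax 6.79 F [ 0.37 -0.63 -6.79]
```

Emit:
drive_tool(
  targets=[0,0,0,0,0,0.5,0,0,0,0,0,0,0,0],
)

```text
clock: 9.52
position: [0.4854, 0.0517, 0.08]
ee_rot: [-0.162, 0.718, 0.653, 0.179]
contact_force: [-2.6, -3.6, 6.7]
width: -0.0005
```

```bash
python3 st.py . m
```

```text
9.525 x,y,height mm [ 0.27  0.11 -8.52] rot [-0.08 -0.04 -0.04] Fax 7.68 F [-0.25 -2.25 -7.68]
```

Emit:
drive_tool(
  targets=[0,0,0,0,0,0.5,0,0,0,0,0,0,0,0],
)

```text
clock: 9.78
position: [0.4854, 0.0518, 0.0799]
ee_rot: [-0.162, 0.718, 0.653, 0.179]
contact_force: [-2.8, -4.8, 11.0]
width: 0.0002
```

```bash
python3 st.py . m
```

```text
9.775 x,y,height mm [ 0.28  0.11 -8.6 ] rot [-0.08 -0.05 -0.07] Fax 12.03 F [  0.69  -2.31 -12.03]
```

Emit:
drive_tool(
  targets=[0,0,0,0,0,0.4,0,0,0,0,0,0,0,0],
)

```text
clock: 10.02
position: [0.4855, 0.0518, 0.0799]
ee_rot: [-0.162, 0.718, 0.653, 0.179]
contact_force: [-4.8, -6.3, 13.8]
width: 0.0
```

```bash
python3 st.py . m
```

```text
10.025 x,y,height mm [ 0.27  0.16 -8.65] rot [-0.09 -0.06 -0.09] Fax 15.32 F [  0.52  -4.2  -15.32]
```

Emit:
drive_tool(
  targets=[0,0,0,0,0,-8,0,0,0,0,0,0,-14,0,0,0,0,0,0,0,0,0,0,0,0,0,0,0,0,0,0,0,0,0,0,0,0,0,0,0,0,0],
)

```text
clock: 10.78
position: [0.4841, 0.0423, 0.0978]
ee_rot: [-0.162, 0.718, 0.652, 0.179]
contact_force: [0.1, 0.4, 0.4]
width: 0.0001
```

```bash
python3 st.py . m
```

```text
10.775 x,y,height mm [ 0.3  -0.29 11.67] rot [-0.02 -0.02  0.  ] Fax 0.11 F [ 0.58  0.07 -0.11]
```

Emit:
drive_tool(
  targets=[0,0,0,0,0,5,0,0,0,0,0,0,4,0,0,0,0,0,0,3,0,0,0,0,0,0,0,0],
)

```text
clock: 11.28
position: [0.4848, 0.0478, 0.0875]
ee_rot: [-0.162, 0.718, 0.653, 0.179]
contact_force: [-0.4, -1.7, 3.2]
width: 0.0001
```

```bash
python3 st.py . m
```

```text
11.275 x,y,height mm [ 0.29 -0.1   0.01] rot [-0.04 -0.03 -0.03] Fax 3.58 F [-0.03 -0.24 -3.58]
```

```bash
python3 - <<'E'
from sw import *
T=wp(get_state())
for dz in (20,50,55,40): 
    D=np.eye(4);D[2,3]=-dz/1000;T=T@D
print(T[:3,3])
T=rows(T,at("w",.165),7,0)
E
```

```text
[ 0.47729709 -0.02924769  0.23327379]
max [ 2.   0.   3.6 37.  17.  19.   0. ]
[-1.1, 0, 2, 21, -4, 11, 0, -1.5, 0, 2.9, 30, -8, 16, 0, -1.8, 0, 3.5, 35, -11, 19, 0, -2, 0, 3.6, 37, -14, 19, 0, -1.8, 0, 3.5, 33, -17, 18, 0, -1.5, 0, 2.9, 28, -16, 15, 0, -1.1, 0, 2, 18, -12, 9, 0]
end [0.4584 0.2144 0.2335] err [ 0.0004 -0.0003  0.0004]
```

Emit:
drive_tool(
  targets=[0,0,0,0,0,-20,0,0,0,0,0,0,-50,0,0,0,0,0,0,-55,0,0,0,0,0,0,-40,0,-1.1,0,2,21,-4,11,0,-1.5,0,2.9,30,-8,16,0,-1.8,0,3.5,35,-11,19,0,-2,0,3.6,37,-14,19,0,-1.8,0,3.5,33,-17,18,0,-1.5,0,2.9,28,-16,15,0,-1.1,0,2,18,-12,9,0,0,0,0,0,0,0,0],
)

```text
clock: 12.78
position: [0.4571, 0.2159, 0.2334]
ee_rot: [-0.124, 0.833, 0.497, 0.208]
contact_force: [-0.3, 0.2, -0.1]
width: 0.0
```

```bash
python3 - <<'E'
from sw import *
s=get_state();W=wp(s);print(s["clock"],rel("w",s),s["qpos"].round(2))
im=get_image("wrist")[:,:,::-1].copy()
T=at("w",0)
for h,c in((0,(0,0,255)),(-.018,(0,255,0))):
  for k in range(24):
    P=T@np.array([.016*np.sign(np.cos(k*np.pi/12+.1)),.030*np.sin(k*np.pi/12),-h,1])
    cv2.circle(im,tuple(int(round(v)) for v in proj("wrist",P[:3],W)),0,c,-1)
cv2.imwrite("pics/w4.png",im)
E
```

```text
12.775 ('x,y,height mm', array([  0.74,  -1.36, 164.99]), 'rot', array([ 0.09, -0.01, -0.2 ]), 'Fax', np.float64(-0.12), 'F', array([ 0.01, -0.37,  0.12])) [-0.01  0.01  1.94  0.51  1.01  0.25]
```

View pics/w4.png

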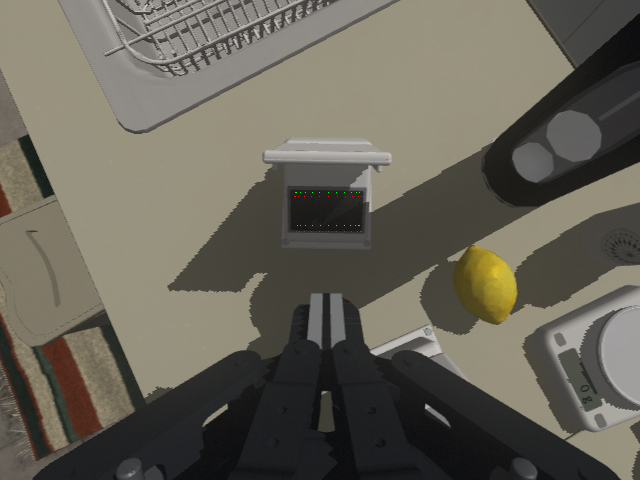

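Emit:
drive_tool(
  targets=[0,0,0,0,1,23,0,0,0,0,0,0,34,0,0,0,0,0,0,36,0,0,0,0,0,0,34,0,0,0,0,0,0,23,0,0,0,0,0,0,0,0,0,0,0,0,0,0,0],
)

```text
clock: 13.7
position: [0.494, 0.2749, 0.1015]
ee_rot: [-0.123, 0.834, 0.495, 0.208]
contact_force: [-0.3, 0.6, 0.0]
width: -0.0001
```

```bash
python3 st.py . w
```

```text
13.7 x,y,height mm [ 0.1   2.74 15.94] rot [-0.08  0.    0.02] Fax -0.14 F [ 0.32 -0.56  0.14]
```

Correct y, and descend to just touching the plunger (given as up), then on.

Emit:
drive_tool(
  targets=[0,0,0,0,-2.7,4,0,0,0,0,0,0,4,0,0,0,0,0,0,4,0,0,0,0,0,0,3,0,0,0,0,0,0,0,0],
)

```text
clock: 14.32
position: [0.4943, 0.2832, 0.0879]
ee_rot: [-0.123, 0.834, 0.495, 0.208]
contact_force: [-1.5, -1.1, 3.8]
width: -0.0003
```

```bash
python3 st.py . w
```

```text
14.325 x,y,height mm [ 0.34 -0.92  0.39] rot [-0.04  0.   -0.02] Fax 4.15 F [ 0.31 -0.84 -4.15]
```

Emit:
drive_tool(
  targets=[0,0,0,0,0,2,0,0,0,0,0,0,2,0,0,0,0,0,0,0,0],
)

```text
clock: 14.7
position: [0.4953, 0.2849, 0.0844]
ee_rot: [-0.123, 0.834, 0.495, 0.208]
contact_force: [-1.1, -2.1, 5.0]
width: -0.0003
```

```bash
python3 st.py . w
```

```text
14.7 x,y,height mm [ 0.35 -0.88 -3.63] rot [-0.04  0.   -0.01] Fax 5.5 F [ 0.27  0.05 -5.5 ]
```

Emit:
drive_tool(
  targets=[0,0,0,0,0,1.5,0,0,0,0,0,0,1,0,0,0,0,0,0,0,0],
)

```text
clock: 15.08
position: [0.4959, 0.2859, 0.0822]
ee_rot: [-0.123, 0.834, 0.495, 0.208]
contact_force: [-0.5, -2.0, 4.3]
width: -0.0001
```

```bash
python3 st.py . w
```

```text
15.075 x,y,height mm [ 0.34 -0.86 -6.11] rot [-0.04  0.   -0.01] Fax 4.74 F [ 0.27  0.55 -4.74]
```

Emit:
drive_tool(
  targets=[0,0,0,0,0,1,0,0,0,0,0,0,0,0],
)

```text
clock: 15.32
position: [0.4961, 0.2863, 0.0813]
ee_rot: [-0.123, 0.834, 0.495, 0.208]
contact_force: [-0.8, -1.4, 5.2]
width: 0.0002
```

```bash
python3 st.py . w
```

```text
15.325 x,y,height mm [ 0.32 -0.87 -7.07] rot [-0.04  0.   -0.01] Fax 5.37 F [ 1.05 -0.07 -5.37]
```

Emit:
drive_tool(
  targets=[0,0,0,0,0,0.8,0,0,0,0,0,0,0,0],
)

```text
clock: 15.58
position: [0.4962, 0.2866, 0.0806]
ee_rot: [-0.123, 0.834, 0.495, 0.208]
contact_force: [-1.2, -1.9, 5.7]
width: -0.0002
```

```bash
python3 st.py . w
```

```text
15.575 x,y,height mm [ 0.32 -0.87 -7.85] rot [-0.04  0.   -0.01] Fax 6.11 F [ 0.74 -0.19 -6.11]
```

Emit:
drive_tool(
  targets=[0,0,0,0,0,0.8,0,0,0,0,0,0,0,0],
)

```text
clock: 15.82
position: [0.4964, 0.2869, 0.0799]
ee_rot: [-0.123, 0.834, 0.495, 0.208]
contact_force: [-1.2, -2.9, 5.4]
width: -0.0002
```

```bash
python3 st.py . w
```

```text
15.825 x,y,height mm [ 0.32 -0.85 -8.63] rot [-0.05  0.   -0.01] Fax 6.28 F [-0.24  0.34 -6.28]
```

Emit:
drive_tool(
  targets=[0,0,0,0,0,0.6,0,0,0,0,0,0,0,0],
)

```text
clock: 16.08
position: [0.4964, 0.287, 0.0798]
ee_rot: [-0.123, 0.834, 0.496, 0.208]
contact_force: [-3.3, -4.3, 8.3]
width: -0.0
```

```bash
python3 st.py . w
```

```text
16.075 x,y,height mm [ 0.34 -0.87 -8.76] rot [-0.06  0.01 -0.05] Fax 9.84 F [-0.83 -0.87 -9.84]
```

Emit:
drive_tool(
  targets=[0,0,0,0,0,0.6,0,0,0,0,0,0,0,0],
)

```text
clock: 16.32
position: [0.4965, 0.287, 0.0798]
ee_rot: [-0.123, 0.834, 0.496, 0.209]
contact_force: [-5.8, -7.4, 14.9]
width: -0.0003
```

```bash
python3 st.py . w
```

```text
16.325 x,y,height mm [ 0.36 -0.84 -8.85] rot [-0.08  0.03 -0.07] Fax 17.54 F [ -1.19  -1.5  -17.54]
```

Stop reached. Release, wait, then feel lightly at the depth where the plunger used to be (height ≈ -1).

Emit:
drive_tool(
  targets=[0,0,0,0,0,-8,0,0,0,0,0,0,-14,0,0,0,0,0,0,0,0,0,0,0,0,0,0,0,0,0,0,0,0,0,0,0,0,0,0,0,0,0],
)

```text
clock: 17.08
position: [0.4914, 0.2784, 0.0977]
ee_rot: [-0.123, 0.834, 0.495, 0.208]
contact_force: [0.3, 0.6, -0.7]
width: -0.0001
```

Emit:
drive_tool(
  targets=[0,0,0,0,0,5,0,0,0,0,0,0,4,0,0,0,0,0,0,3,0,0,0,0,0,0,1,0,0,0,0,0,0,0,0],
)

```text
clock: 17.7
position: [0.4944, 0.2837, 0.0865]
ee_rot: [-0.123, 0.834, 0.495, 0.208]
contact_force: [-0.1, -1.1, 0.3]
width: 0.0001
```

```bash
python3 st.py . w
```

```text
17.7 x,y,height mm [ 0.07 -1.07 -1.  ] rot [-0.02 -0.02 -0.02] Fax 0.74 F [-0.8   0.43 -0.74]
```

Emit:
drive_tool(
  targets=[0,0,0,0,0,-20,0,0,0,0,0,0,-50,0,0,0,0,0,0,-50,0,0,0,0,0,0,-40,0,0,0,0,0,0,0,0,0,0,0,0,0,0,0,0,0,0,0,0,0,0,0],
)

```text
schema error: expected a multiple of 7 numbers
```

```bash
python3 - <<'E'
from sw import *
s=get_state();print(s["clock"],rel("w",s))
a=get_image("top")[:,:,::-1];b=get_image("side")[:,:,::-1]
cv2.imwrite("pics/end.png",np.hstack([cv2.resize(a[170:380,120:500],(400,221)),cv2.resize(b[130:360,200:440],(400,383))[:221]]) if 0 else b)
cv2.imwrite("pics/endt.png",a)
E
```

```text
17.7 ('x,y,height mm', array([ 0.07, -1.07, -1.  ]), 'rot', array([-0.02, -0.02, -0.02]), 'Fax', np.float64(0.74), 'F', array([-0.8 ,  0.43, -0.74]))
```

View pics/end.png

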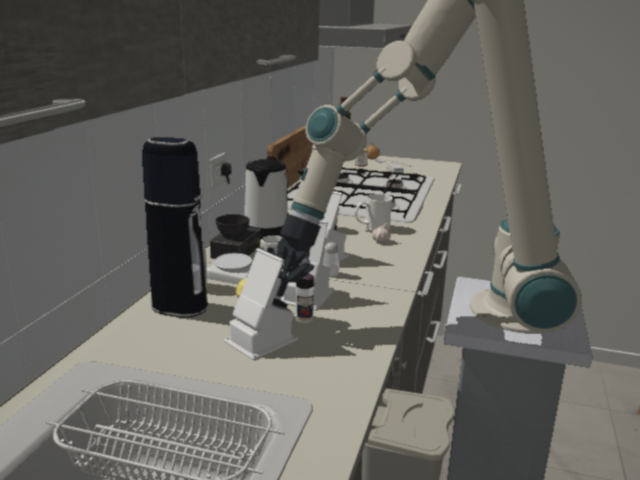

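View pics/endt.png

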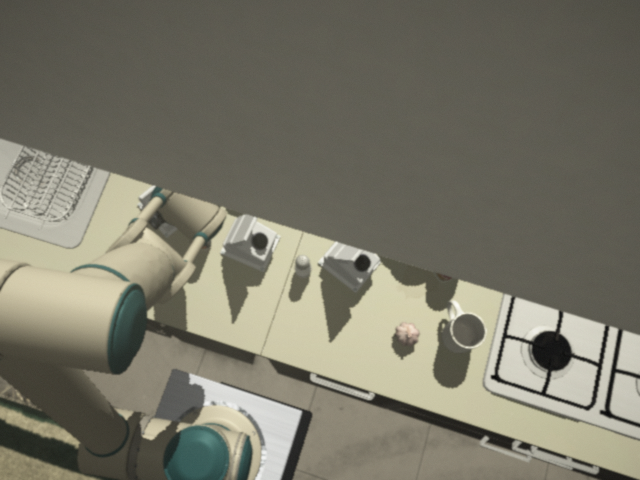

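The retract call was refused for its count of numbers, so the arm is still on the wide boot. The pictures show all bystanders unmoved: jar at (304,297) in side, shaker at (302,265), garlic (406,333) and mug (466,330) in top.

Emit:
drive_tool(
  targets=[0,0,0,0,0,-20,0,0,0,0,0,0,-50,0,0,0,0,0,0,-50,0,0,0,0,0,0,-40,0,0,0,0,0,0,0,0,0,0,0,0,0,0,0,0,0,0,0,0,0,0,0,0,0,0,0,0,0],
)

```text
clock: 18.8
position: [0.4579, 0.2181, 0.2267]
ee_rot: [-0.124, 0.834, 0.496, 0.207]
contact_force: [0.7, -0.1, -0.6]
width: 0.0
```

```bash
python3 - <<'E'
from sw import *
s=get_state();print(s["clock"],rel("w",s),abs(s["qd"]).max())
cv2.imwrite("pics/fin.png",get_image("side")[:,:,::-1])
a=cv2.imread("pics/side0.png").astype(int);b=cv2.imread("pics/fin.png").astype(int)
print([(n,np.abs(a[y0:y1,x0:x1]-b[y0:y1,x0:x1]).mean().round(2)) for n,x0,x1,y0,y1 in(("jar",296,316,272,322),("salt",330,341,245,278),("garlic",370,392,224,244),("mug",358,394,192,226))])
E
```

```text
18.8 ('x,y,height mm', array([ -0.38,  -1.71, 157.95]), 'rot', array([ 0.1 , -0.08,  0.02]), 'Fax', np.float64(-0.66), 'F', array([-0.09,  0.62,  0.66])) 0.007462958840539723
[('jar', np.float64(0.55)), ('salt', np.float64(0.99)), ('garlic', np.float64(0.46)), ('mug', np.float64(0.49))]
```

View pics/fin.png

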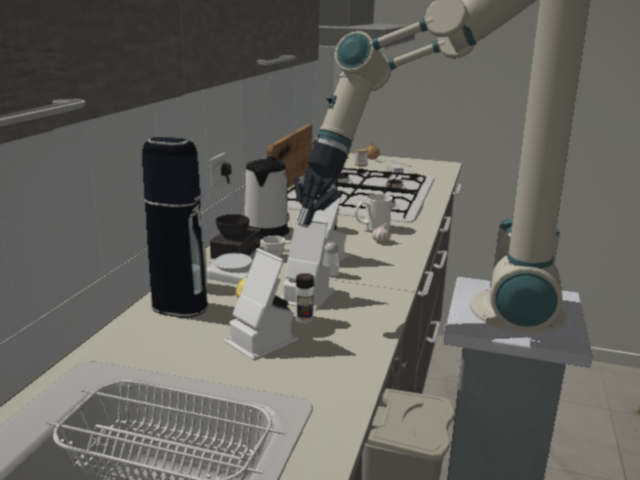

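The arm stands clear of everything, with the TCP at (305,218) in the side view. The jar, shaker, garlic and mug look unchanged.

```bash
python3 -c "
from rig import *
print(sign_off())"
```

```text
the job is handed in; nothing more can be done
None
```

I handed the job in at about 19 s: by touch, the wide switch ends on and both round ones off.

- **Round switch to the robot's right:** I pressed it part-way only. It gave about 3.4 N soon after contact and stayed at 3.4–4.7 N over 5.7 mm with no stop. So its plunger was up (off), and I left it unclicked.
- **Middle round switch:** It gave under 1.3 N until about 8 mm down, then 5.4 N, so it was locked. I pushed it to the hard stop with a peak of about 15 N and released it fully. Feeling it again gave 3.6 N at the depth where it had given 0.3 N before, so it is now up (off).
- **Wide switch:** I pushed it to the hard stop with a peak of about 17.5 N and released it fully. Feeling it again gave 0.7 N where the plunger had given over 4 N, so it is now locked (on).

**Last checks:** The gripper ended about 158 mm above the wide boot, touching nothing. The jar, shaker, garlic and mug look unmoved in the pictures. I compared the lemon, espresso cup and jam jar with the start less closely or not at all.

**Disagreements:**
- The boot tops sat about 3 mm higher than my camera estimate, so I judged depth by touch.
- One retract call was refused for a wrong count of numbers; I sent it again and it ran.

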